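Put the weighing bench away: tins, bottles and weight

ROBOT

A 6-joint arm with a two-finger parallel gripper is mounted at the origin on the work surface. World frame = base frame: x ahead of the robot, y to its left, z up, the work surface at z = 0. Lengths are in m, angles in rad, forces in N, time in s.
With the tool pointing down it reaches from about 0.25 to 0.775 m from the base axis. Payload 4 kg.
Tool frame: the origin (TCP) lies at the centre of the arm's flange, where the gripper is bolted on; the fingertips stand 199 mm ahead of it and the grasp point (between the pads) lies 180 mm ahead of it; z points along the fingers, y is the line along which they close (so a half turn about z gives the same grasp; the last joint's range is limited). The gripper opens to 94 mm and grips with 3 to 60 N. Pads are 16 mm wide; open, the fingers measure 119 mm over their backs; the gripper's body (75 mm by 177 mm) begins 78 mm behind the grasp point.
Start: joints at [1.192, 0.087, 1.371, -0, 1.684, -0.103], TCP at [0.15, 0.529, 0.405] pointing down, gripper open.
Joint ranges: [-3.1, 3.1], [-0.76, 2.03], [0.27, 2.55], [-1.08, 4.22], [0.17, 2.65], [-2.57, 2.57]. Speed limits (rad/s): [2.79, 2.79, 3.14, 3.14, 3.14, 3.14].

INTERFACE

Orientations are given as [roll, pitch, yaw] about the fixed x, y, z axes, in that order (R = Rz(yaw) Ry(pitch) Rx(roll)).
In Python, from bench import robot, eyes, models gives the robot as it stands.
- The arm moves only by the tool step_arm, never from a script. Its argument "commands" is a list that holds one entry, the list of rows, each a list of 7 numbers: the shift along the tool's x, y, z in mm, then the turn, a rotation vector about the tool's x, y, z in rad, then the finger opening in mm, from 0 to 94. In form: [[[tx, ty, tz, wx, wy, wz, gripper], ...]]. A call has 1 to 20 rows; each row shifts and turns the commanded pose from where the row before left it, along the tool's axes as they then stand; what a row does not reach is not made up. A row lasts 1/8 s, in which the tool goes at most 62.5 mm and 10.7 degrees, less where a joint would pass 70% of its speed; a pose out of reach is approached as far as the arm can. A call is refused whole if a number of a shift passes 62.5 or a number of a turn 0.188, either way. A call with a gripper value outside its range is refused whole. The fingers move at their own pace and stop on an object; the grip force is fixed at half the most. Time passes only in rows, so rows that do not move let the fingers close. It gives the time, the measured TCP pose, the force, the opening and the grip force at its end, in the units of the state.
- robot.get_obs(): the state, without advancing time (a new reading comes with each control period).
- eyes.snapshot(name): name is "scene" or "top" or "wrist"; returns a dict with "color" (400x640x3 uint8, red, green, blue), "camera_matrix" (3x3 intrinsics, pixels), "eye" and "rotation" of the camera in the world; the wrist camera has in their place "tool_from_camera" (4x4, takes a point from camera to tool coordinates, whose origin is the TCP and whose axes are the flange's). Camera axes: x right, y up, looking along -z (the intrinsics and any distortion apply to the point x, -y, -z); pixel columns grow to the right and rows downward; lengths in m; the calibration is good to about 2 mm. The wrist camera is an equidistant fisheye: a pixel r from the principal point sees the ray r / f radians off the axis. A picture is of the moment at which its call begins: read the wrist's pose just before it. There is no depth.
- robot.close_job(): hands the job in; it is judged then, once.
Trained networks look in a picture, given as the dict that the camera call returned (one of the last four; its "shot" number tells which), for a name from the list of things; names that differ only in an ending like _2 or _b are one class to them, and where a whole thing is asked for, a point or a joint stands for the part that bears it (a point fixed in the world has none). Each returns a list of dicts, best first, with "confidence" (0 to 1); they miss things now and then, are a little off and sometimes report something else, mostly with a low value. They report only what shows in the picture. A call takes as long as a camera call.
- models.masks_of(picture, query): "mask" (400x640 bool, what is visible of it) and "xy" ([column, row] in pixels, amid what is visible of it).
- models.tip_of(picture, query): "xy" ([column, row] in pixels: a listed point, or the origin of a listed thing).
The state is a dict: "time": time; "joint_positions": joint angles; "qvel": joint speeds; "joint_torque": joint torques, N m; "tool_pos": TCP position; "ee_rot": TCP orientation; "wrist_force": force on the tool from outside, world axes, zero at the start; "wrist_torque": the same for the moment, N m; "width": finger opening in m; "finger_force": force on a finger pad.
Only numpy, scipy, OpenCV 4.12 (cv2) and the standard library are available. Lean on these libraries where they do the work, as an engineer would, in place of code of your own. Each camera call takes 0.05 s, during which the arm holds its last target. There are 200 camera calls.

TASK

Put away what is left on the lab bench after weighing: set the large steel tin in the middle of the sprung lift plate first and then the small tin centred on top of it, stand the amber jar in the wide bay of the grey rack and the amber vial in its narrow bay, and stand the brass weight in the round recess of the wooden block. Keep all five upright throughout, leave the beaker and the timer where they are, and finish with everything let go and at rest.

Things in the scene. Friction and masses are not known exactly. Their poses are not given: they have to be found in the camera images.
- tin_large: Round lidded sample tin, plain steel, a plain cylinder 64 mm in diameter and 30 mm high, 120 to 160 g. Origin: centre of its underside; z up.
- tin_small: Round lidded sample tin, plain steel, a plain cylinder 44 mm in diameter and 28 mm high, 70 to 90 g. Origin: centre of its underside; z up.
- jar: Squat amber glass jar with a white cap: body 56 mm in diameter and 52 mm high, cap 50 mm in diameter above it, 70 mm high in all, about 180 g. Origin: centre of its underside; z up.
- vial: Slim amber glass vial with a white cap: body 30 mm in diameter and 66 mm high, then a neck 17 mm in diameter, then the cap 22 mm in diameter from 74 to 90 mm, about 80 g. Origin: centre of its underside; z up.
- weight: Brass balance weight: cylinder 34 mm in diameter and 30 mm high, a thin neck, and on top a knob 20 mm in diameter from 36 to 48 mm above the underside, about 250 g. Lift it by the knob, so that the fingers stay clear of the block. Origin: centre of its underside; z up.
- lift_plate: Round black plate, 100 mm wide, 4 mm thick, on a spring in a grey square open housing (130 mm square, walls 35 mm high, fixed). Origin: centre of the plate TOP face, z up. Empty, the top is 85 mm above the bench; it only sinks straight down, about 16 mm per newton (20 mm under the large tin, 13 mm more under the small one), at most 48 mm, and settles within 1 s of a tin being let go.
- rack: Grey plastic bottle rack fixed on the bench, 86 mm (its x) by 164 mm (its y), 16 mm high, floor 4 mm thick, with two bays 12 mm deep. Wide bay for the jar: 76 mm square, centred at x = 0, y = +39 mm. Narrow bay for the vial: 52 mm square, centred at x = 0, y = -51 mm. Origin: centre of its underside.
- block: Wooden weight block fixed on the bench, 90 mm square and 20 mm high, with one round recess 52 mm in diameter and 12 mm deep in the middle of its top (recess floor 8 mm above the bench). Origin: centre of its underside.
- beaker: Glass beaker, 68 mm in diameter at the rim, 90 mm high, at the far side of the bench; a bystander, to be left alone. Origin: centre of its underside.
- timer: Grey bench timer lying flat, 60 by 75 by 24 mm, black display, at the far side of the bench; a bystander, to be left alone. Origin: centre of its underside.

How it is judged:
On the way, in this order (a step that is already met when the one before it is completed fails the run):
1. the large tin stands on the middle of the lift plate (horizontal distance between tin_large and lift_plate below 0.015 m and z of tin_large in the frame of lift_plate between -0.004 and 0.006 m and angle between tin_large's own z axis and vertical below 0.1 rad), for 0.2 s.
2. the small tin stands on the large tin, which is on the lift plate (all of step 1 and horizontal distance between tin_small and tin_large below 0.015 m and z of tin_small in the frame of tin_large between 0.026 and 0.036 m and angle between tin_small's own z axis and vertical below 0.1 rad), for 0.2 s.
At the end, for the whole second after the job is handed in: Large tin on the lift plate and small tin on the large, each within 15 mm of centre; jar and vial on the floors of the wide and narrow bays, within 14 mm of centre each way; weight on the floor of the recess within 13 mm of centre; all upright within 0.1 rad, slower than 20 mm/s (all of step 2 and x of jar in the frame of rack between -0.014 and 0.014 m and y of jar in the frame of rack between 0.025 and 0.053 m and z of jar in the frame of rack between 0 and 0.008 m and angle between each of jar, vial, weight's own z axis and vertical below 0.1 rad and x of vial in the frame of rack between -0.014 and 0.014 m and y of vial in the frame of rack between -0.065 and -0.037 m and z of vial in the frame of rack between 0 and 0.008 m and horizontal distance between weight and block below 0.013 m and z of weight in the frame of block between 0.004 and 0.012 m and linear speed of each of tin_large, tin_small, jar, vial, weight below 0.02 m/s); the robot touches nothing.
It fails at once if the beaker is disturbed (moved more than 20 mm) (distance of beaker from where it was at the start of the episode above 0.02 m).
It fails at once if the timer is disturbed (moved more than 20 mm) (distance of timer from where it was at the start of the episode above 0.02 m).
It fails at once if a tin, the jar, the vial or the weight is tipped over (more than 0.6 rad) (angle between any of tin_large, tin_small, jar, vial, weight's own z axis and vertical above 0.6 rad).
It also fails if it takes over 125 s, if anything falls off the work surface, if the arm or the gripper's body presses on something with over 40 N, if the wrist force passes 120 N, or if a joint passes its speed limit or range.

## Working session

There is one attempt and no reset: what is moved stays moved. The work goes in short steps, Python scripts to look and compute and a tool call to move; the robot and the scene stay as the last step left them, time stands still between calls to the robot, and variables do not carry over. Pictures are saved under pics/ and viewed, at most 19 in all, crops included, and the job is handed in when it is done.

Besides the shell and the picture viewer there is one more tool, called after ">>>" as a command line: name --argument value ..., lists and objects as JSON in quotes. step_arm: Moves the arm, as the interface text tells. Its arguments: {"type":"object","properties":{"commands":{"type":"array"}},"required":["commands"]}

```bash
mkdir -p pics; ls; cat > h.py <<'E'
import numpy as np, cv2
from bench import robot, eyes, models
from scipy.spatial.transform import Rotation as R
def snap(n,fn=None):
    o=robot.get_obs(); p=eyes.snapshot(n)
    if n=='wrist':
        T=np.eye(4);T[:3,:3]=R.from_euler('xyz',o['ee_rot']).as_matrix();T[:3,3]=o['tool_pos']
        T=T@np.array(p['tool_from_camera']); p['_e'],p['_r']=T[:3,3],T[:3,:3]
    else: p['_e'],p['_r']=np.array(p['eye']),np.array(p['rotation'])
    p['_fish']=n=='wrist'
    if fn: cv2.imwrite('pics/'+fn+'.png',p['color'][:,:,::-1])
    return p
def ray(p,xy):
    K=np.array(p['camera_matrix']); a=(xy[0]-K[0,2])/K[0,0]; b=(xy[1]-K[1,2])/K[1,1]
    if p['_fish']:
        r=np.hypot(a,b)+1e-12; d=np.array([np.sin(r)*a/r,-np.sin(r)*b/r,-np.cos(r)])
    else: d=np.array([a,-b,-1.])
    d=p['_r']@d; return p['_e'],d/np.linalg.norm(d)
def atz(p,xy,z):
    e,d=ray(p,xy); return e+d*(z-e[2])/d[2]
def tri(rs):
    A=np.zeros((3,3));b=np.zeros(3)
    for e,d in rs:
        M=np.eye(3)-np.outer(d,d);A+=M;b+=M@e
    x=np.linalg.solve(A,b); return x,max(np.linalg.norm((np.eye(3)-np.outer(d,d))@(x-e)) for e,d in rs)
def proj(p,X):
    c=p['_r'].T@(np.array(X)-p['_e']); K=np.array(p['camera_matrix']); a,b=c[0],-c[1]; w=-c[2]
    if p['_fish']:
        h=np.hypot(a,b)+1e-12; t=np.arctan2(h,w); a,b=a/h*t,b/h*t
    else: a,b=a/w,b/w
    return np.array([K[0,0]*a+K[0,2],K[1,1]*b+K[1,2]])
names='tin_large tin_small jar vial weight lift_plate rack block beaker timer'.split()
E
python3 - <<'E'
from h import *
np.set_printoptions(precision=4,suppress=True)
o=robot.get_obs(); print(o)
P=[snap(n,n+'0') for n in('scene','top','wrist')]
for p in P: print(p['_e'],p['_r'].tolist(),p['camera_matrix'])
for n in names:
    rs=[]
    for p in P:
        t=models.tip_of(p,n)
        s=[(round(x['confidence'],2),np.round(x['xy']).tolist(),) for x in t[:2]]
        m=models.masks_of(p,n)
        s2=[(round(x['confidence'],2),np.round(x['xy']).tolist(),int(x['mask'].sum())) for x in m[:2]]
        print(n,s,s2)
        if t and t[0]['confidence']>.4: rs.append(ray(p,t[0]['xy'])); print('   z0',atz(p,t[0]['xy'],0))
    if len(rs)>1: print('  tri',tri(rs))
E
```

```text
pics
{'time': 0.0, 'joint_positions': array([ 1.1919,  0.0879,  1.3722, -0.    ,  1.6836, -0.1031]), 'qvel': array([ 0.002 , -0.0001,  0.001 ,  0.0004,  0.0019, -0.0002]), 'joint_torque': array([ -0.0016, -34.0171, -30.2427,   0.0715,   0.033 ,  -0.0002]), 'tool_pos': array([0.1497, 0.5291, 0.4035]), 'ee_rot': array([-3.1395, -0.0002,  2.8658]), 'wrist_force': array([ 0.547 ,  0.2307, -0.0068]), 'wrist_torque': array([ 0.0109, -0.0065, -0.0022]), 'finger_force': 0.0, 'width': 0.09417141111247788}
[1.2149 0.3672 0.658 ] [0.9107821893570479, 0.002895384803200951, 2.0572872545261824] [[469.2505   0.     314.5541]
 [  0.     469.2505 203.7756]
 [  0.       0.       1.    ]]
[0.3417 0.0036 1.1721] [0.17308504859674612, 0.0042920285303378325, -1.599728055549324] [[504.1389   0.     309.3526]
 [  0.     504.1389 198.0577]
 [  0.       0.       1.    ]]
[0.0697 0.5527 0.3835] [[0.27260263284129227, -0.9221391309614921, -0.2744944948766312], [0.9621258626103372, 0.26089411051139355, 0.07904484547888926], [-0.0012763480357753938, -0.2856460856550462, 0.9583343282412663]] [[309.7069   0.     323.1049]
 [  0.     309.7069 200.4587]
 [  0.       0.       1.    ]]
tin_large [(0.91, [281.0, 179.0])] [(0.64, [282.0, 174.0], 573), (0.49, [474.0, 245.0], 1756)]Traceback (most recent call last):
  File "<stdin>", line 14, in <module>
  File "h.py", line 20, in atz
    e,d=ray(p,xy); return e+d*(z-e[2])/d[2]
                                       ~^^^
IndexError: invalid index to scalar variable.
```

Rotation of the fixed cameras is rpy; fix.

```bash
sed -i "s/np.array(p\['rotation'\])/R.from_euler('xyz',p['rotation']).as_matrix()/" h.py
python3 - <<'E'
from h import *
np.set_printoptions(precision=4,suppress=True)
P=[snap(n,n+'0') for n in('scene','top','wrist')]
for n in names:
    rs=[]
    for p in P:
        t=models.tip_of(p,n); m=models.masks_of(p,n)
        s=[(round(x['confidence'],2),np.round(x['xy']).tolist(),) for x in t[:2]]
        s2=[(round(x['confidence'],2),np.round(x['xy']).tolist(),int(x['mask'].sum())) for x in m[:2]]
        print(n,s,s2)
        if t and t[0]['confidence']>.4: rs.append(ray(p,t[0]['xy'])); print('   z0',atz(p,t[0]['xy'],0))
    if len(rs)>1: print('  tri',tri(rs))
E
```

```text
tin_large [] [(0.86, [280.0, 176.0], 551)]
tin_large [(0.89, [373.0, 248.0])] [(0.79, [374.0, 248.0], 673)]
   z0 [ 0.4237 -0.1418  0.    ]
tin_large [] []
tin_small [(0.67, [400.0, 224.0]), (0.67, [361.0, 311.0])] [(0.88, [399.0, 216.0], 408)]
   z0 [0.4434 0.1654 0.    ]
tin_small [(0.72, [240.0, 250.0])] [(0.84, [242.0, 249.0], 262), (0.39, [233.0, 132.0], 867)]
   z0 [0.4304 0.1659 0.    ]
tin_small [] []
  tri (array([ 0.4318,  0.1648, -0.0089]), np.float64(0.0024255639191221095))
jar [(0.6, [324.0, 203.0])] [(0.95, [325.0, 191.0], 870)]
   z0 [ 0.4524 -0.0137  0.    ]
jar [(0.84, [316.0, 238.0]), (0.2, [234.0, 131.0])] [(0.67, [314.0, 233.0], 526)]
   z0 [ 0.4515 -0.0091  0.    ]
jar [] []
  tri (array([ 0.4524, -0.0112,  0.0007]), np.float64(0.0023076067278461807))
vial [(0.71, [243.0, 151.0])] [(0.82, [242.0, 141.0], 269)]
   z0 [ 0.3508 -0.3078  0.    ]
vial [(0.62, [443.0, 271.0])] [(0.58, [449.0, 271.0], 248)]
   z0 [ 0.3683 -0.2989  0.    ]
vial [(0.66, [39.0, 343.0])] [(0.47, [25.0, 363.0], 126)]
   z0 [ 0.3561 -0.3182  0.    ]
  tri (array([ 0.3597, -0.3006,  0.0063]), 
[... 1177 characters left out ...]
]
   z0 [ 0.5567 -0.3702  0.    ]
block [] []
  tri (array([ 0.5555, -0.3685, -0.0031]), np.float64(0.0030304683096869594))
beaker [(0.68, [193.0, 250.0])] [(0.68, [190.0, 233.0], 1667)]
   z0 [ 0.7164 -0.1774  0.    ]
beaker [(0.72, [385.0, 128.0])] [(0.63, [388.0, 120.0], 895)]
   z0 [ 0.7134 -0.1843  0.    ]
beaker [] []
  tri (array([ 0.7136, -0.1833, -0.0045]), np.float64(0.002043534597074839))
timer [(0.86, [357.0, 311.0])] [(0.79, [360.0, 311.0], 1518), (0.36, [472.0, 245.0], 1812)]
   z0 [0.7054 0.1799 0.    ]
timer [(0.83, [234.0, 132.0])] [(0.78, [230.0, 130.0], 823)]
   z0 [0.7149 0.1801 0.    ]
timer [] []
  tri (array([0.7119, 0.1805, 0.0076]), np.float64(0.0016797714153815148))
```

View pics/top0.png

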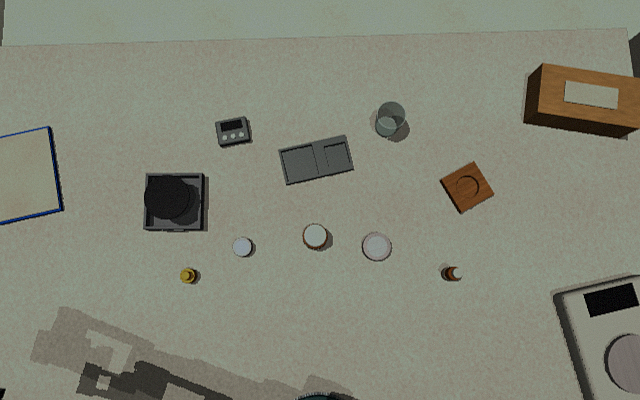

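View pics/scene0.png

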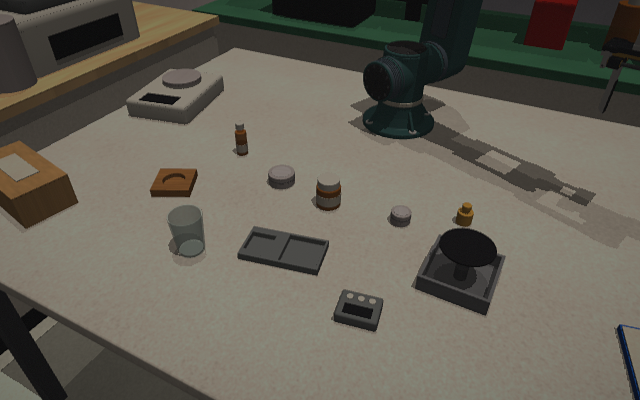

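>>> step_arm --commands '[[[0,0,0,0,0,-0.138,94],[0,0,0,0,0,-0.138,94],[-30,-36,0,0,0,0,94],[-30,-36,0,0,0,0,94],[-30,-36,0,0,0,0,94],[-30,-36,0,0,0,0,94],[-30,-36,0,0,0,0,94],[-30,-36,0,0,0,0,94],[-30,-36,0,0,0,0,94],[-30,-36,0,0,0,0,94],[-30,0,0,0,0,0,94],[0,0,0,0,0,0,94],[0,0,0,0,0,0,94]]]'

```text
time: 5.03
tool_pos: [0.4193, 0.2415, 0.4046]
ee_rot: [3.141, -0.001, -3.141]
wrist_force: [-0.3, -0.3, -0.3]
width: 0.094
finger_force: 0.0
```

```bash
cat >> h.py <<'E'
import pickle,os
def look(cams,tag=None,old=None):
    D=pickle.load(open(old,'rb')) if old else {n:[] for n in names}
    for c in cams:
        p=snap(c,tag and tag+c)
        for n in names:
            t=models.tip_of(p,n)
            if t and t[0]['confidence']>.5: D[n].append((c,)+ray(p,t[0]['xy']))
    pickle.dump(D,open('d.pkl','wb')); return D
def report(D):
    for n,v in D.items():
        if len(v)<2: print(n,len(v)); continue
        x,r=tri([q[1:] for q in v]); print(n,len(v),np.round(x,4),'res',round(r,4),[(q[0][0],np.round((q[1]+q[2]*((.085 if n=='lift_plate' else 0)-q[1][2])/q[2][2])[:2],3).tolist()) for q in v])
E
python3 - <<'E'
from h import *
o=robot.get_obs();print(o['time'],o['tool_pos'],o['ee_rot'])
report(look(['scene','top','wrist'],'a_'))
E
```

```text
5.025 [0.41932312 0.24146742 0.40460796] [ 3.14149611e+00 -8.81438405e-04 -3.14097863e+00]
tin_large 3 [ 0.4299 -0.1439  0.0027] res 0.0042 [('s', [0.428, -0.15]), ('t', [0.428, -0.141]), ('w', [0.431, -0.146])]
tin_small 3 [ 0.4352  0.1607 -0.0067] res 0.0023 [('s', [0.443, 0.161]), ('t', [0.435, 0.161]), ('w', [0.433, 0.163])]
jar 3 [ 0.4536 -0.0105  0.0005] res 0.0067 [('s', [0.451, -0.018]), ('t', [0.454, -0.008]), ('w', [0.452, -0.005])]
vial 1
weight 2 [ 0.3722  0.2842 -0.0089] res 0.0002 [('s', [0.383, 0.286]), ('w', [0.371, 0.283])]
lift_plate 2 [0.5482 0.3171 0.076 ] res 0.0046 [('t', [0.546, 0.31]), ('w', [0.543, 0.32])]
rack 3 [ 0.6404 -0.0099 -0.0015] res 0.005 [('s', [0.639, -0.006]), ('t', [0.642, -0.014]), ('w', [0.639, -0.007])]
block 3 [ 0.5164 -0.376  -0.1019] res 0.1056 [('s', [0.554, -0.369]), ('t', [0.556, -0.366]), ('w', [0.428, -0.142])]
beaker 2 [ 0.7121 -0.1839 -0.0049] res 0.0031 [('s', [0.715, -0.177]), ('t', [0.712, -0.186])]
timer 3 [0.7082 0.1817 0.001 ] res 0.0027 [('s', [0.707, 0.183]), ('t', [0.709, 0.179]), ('w', [0.71, 0.183])]
```

View pics/a_wrist.png

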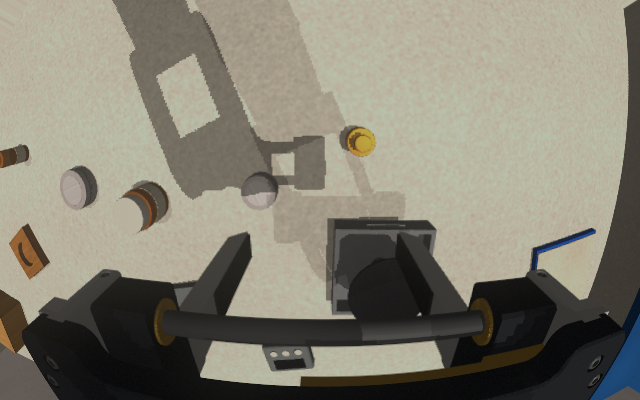

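```bash
python3 - <<'E'
import cv2,numpy as np
im=cv2.imread('pics/a_top.png')
a=cv2.resize(im[160:240,135:215],None,fx=5,fy=5,interpolation=cv2.INTER_CUBIC)
b=cv2.resize(im[125:205,272:352+8],None,fx=4.5,fy=5,interpolation=cv2.INTER_CUBIC)
c=cv2.resize(im[150:220,432:502],(400,200))
x=np.hstack([a,b]); x=cv2.convertScaleAbs(x,alpha=2.2,beta=10)
cv2.imwrite('pics/crop.png',x)
E
```

```text
(no output)
```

View pics/crop.png

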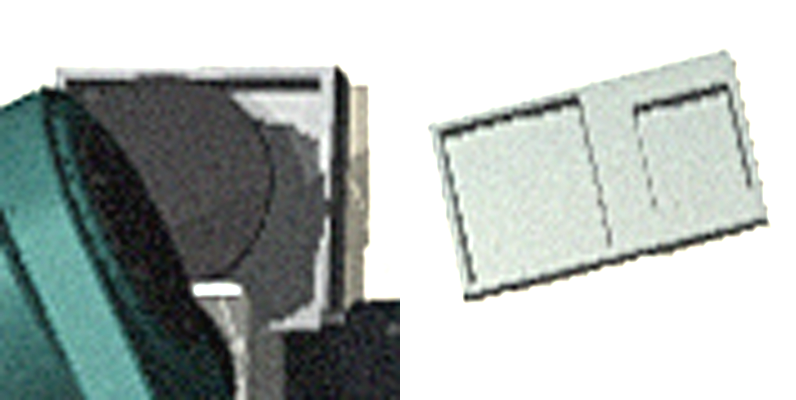

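```bash
cat > cam.py <<'E'
from h import *
p=dict(camera_matrix=[[504.1389,0,309.3526],[0,504.1389,198.0577],[0,0,1]],_fish=False,_e=np.array([.3417,.0036,1.1721]),_r=R.from_euler('xyz',[0.17308504859674612,0.0042920285303378325,-1.599728055549324]).as_matrix())
E
python3 - <<'E'
from cam import *
C=np.array([atz(p,q,.016) for q in [(279.3,150),(344.9,135.4),(353.1,168),(286.4,183)]])
print(C.round(4)); c=C.mean(0); y=((C[0]-C[1])+(C[3]-C[2]))[:2]; print(c,np.linalg.norm(C[0]-C[1]),np.linalg.norm(C[1]-C[2]),np.arctan2(y[1],y[0])-np.pi/2)
y/=np.linalg.norm(y); print('jar',c[:2]+.039*y,'vial',c[:2]-.051*y)
im=cv2.imread('pics/top0.png'); t=np.linspace(0,2*np.pi,200)
g=im.max(2)
# plate: very dark & compare with housing
for thr in(14,18,22,26,30):
    m=(g<thr).astype('uint8'); m[:165]=0;m[235:]=0;m[:,:140]=0;m[:,210:]=0
    n,l,s,ce=cv2.connectedComponentsWithStats(m); i=1+np.argmax(s[1:,4]) if n>1 else 0; print(thr,s[i],ce[i])
q=np.array([proj(p,[.546+.05*np.cos(a),.316+.05*np.sin(a),.085]) for a in t]);print('pred .546,.316',q.min(0),q.max(0))
q=np.array([proj(p,[.546+a,.316+b,.035]) for a in(-.065,.065) for b in (-.065,.065)]);print(q.round(1).tolist())
x=cv2.convertScaleAbs(cv2.resize(im[160:240,135:215],None,fx=6,fy=6,interpolation=cv2.INTER_CUBIC),alpha=3,beta=10)
cv2.imwrite('pics/crop2.png',x)
E
```

```text
[[ 0.6615  0.0705  0.016 ]
 [ 0.6926 -0.0862  0.016 ]
 [ 0.6126 -0.1022  0.016 ]
 [ 0.5812  0.0554  0.016 ]]
[ 0.6369818 -0.015626   0.016    ] 0.15976961549843238 0.08165899811465442 0.19620897160044137
jar [0.62937865 0.0226257 ] vial [ 0.64692437 -0.06564744]
14 [201 200   2  26  40] [201.4   212.875]
18 [200 174   4  56  99] [201.85858586 202.01010101]
22 [198 174   6  56 123] [201.91056911 203.05691057]
26 [ 144  175   55   51 1051] [165.8791627  194.95052331]
30 [ 144  175   55   51 1739] [167.6359977  196.46118459]
pred .546,.316 [143.62447231 173.60303628] [189.21224757 218.47845492]
[[200.7, 227.1], [143.5, 228.8], [201.2, 171.2], [145.0, 172.9]]
```

View pics/crop2.png

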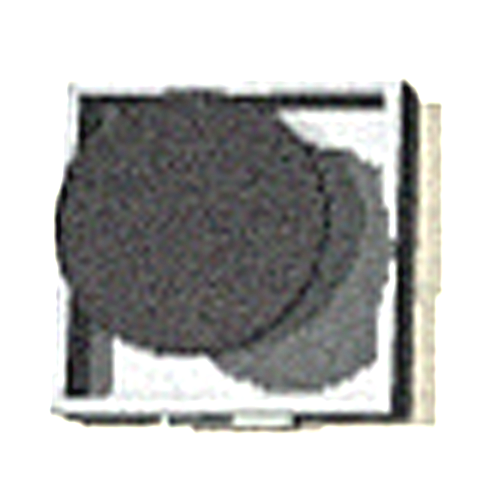

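>>> step_arm --commands '[[[-2,-55,10,0,0,0,94],[-2,-55,10,0,0,0,94],[-2,-55,10,0,0,0,94],[-2,-55,10,0,0,0,94],[-1,-55,10,0,0,0,94],[0,-55,10,0,0,0,94],[0,-54,10,0,0,0,94],[0,0,0,0,0,0,94]]]'

```text
time: 7.68
tool_pos: [0.4284, -0.1456, 0.3336]
ee_rot: [3.141, -0.002, 3.136]
wrist_force: [0.1, 0.2, -0.7]
width: 0.0946
finger_force: 0.0
```

```bash
cat >> h.py <<'E'
def wl(ns,fn=None):
    o=robot.get_obs(); print(round(o['time'],2),o['tool_pos'].round(4),o['ee_rot'].round(3),round(o['width'],4))
    p=snap('wrist',fn)
    for n in ns:
        t=models.tip_of(p,n); z=.085 if n=='lift_plate' else 0
        for x in t[:1]: print(n,round(x['confidence'],2),np.round(x['xy']),atz(p,x['xy'],z).round(4))
    return p
E
python3 -c "
from h import *
wl(['tin_large','vial','block','jar','rack'],'b_wrist')"
```

```text
7.67 [ 0.4284 -0.1456  0.3336] [ 3.141e+00 -2.000e-03  3.136e+00] 0.0946
tin_large 0.58 [324. 190.] [ 0.4265 -0.143   0.    ]
vial 0.91 [173. 133.] [ 0.3601 -0.3074  0.    ]
jar 0.6 [452. 210.] [0.4502 0.001  0.    ]
rack 0.6 [422. 339.] [ 0.6379 -0.0085  0.    ]
```

View pics/b_wrist.png

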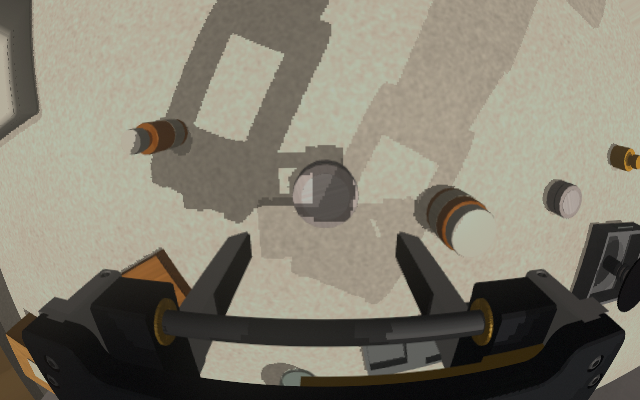

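>>> step_arm --commands '[[[0,2,45,0,0,0,94],[0,0,45,0,0,0,94],[0,0,26,0,0,0,94],[0,0,12,0,0,0,94],[0,0,0,0,0,0,94],[0,0,0,0,0,0,50],[0,0,0,0,0,0,50],[0,0,0,0,0,0,50],[0,0,0,0,0,0,50],[0,0,0,0,0,0,50]]]'

```text
time: 9.22
tool_pos: [0.4292, -0.1411, 0.2075]
ee_rot: [-3.14, 0.001, -3.141]
wrist_force: [-0.4, -2.0, 3.9]
width: 0.0635
finger_force: 30.0
```

>>> step_arm --commands '[[[0,0,-40,0,0,0,50],[0,0,-55,0,0,0,50],[0,0,-55,0,0,0,50],[-12,40,0,0,0,0,50],[-13,52,0,0,0,0,50],[-13,52,0,0,0,0,50],[-13,52,0,0,0,0,50],[-13,52,0,0,0,0,50],[-13,52,0,0,0,0,50],[-13,52,0,0,0,0,50],[-12,52,0,0,0,0,50],[-12,53,0,0,0,0,50],[0,0,0,0,0,0,50],[0,0,0,0,0,0,50]]]'

```text
time: 10.98
tool_pos: [0.5426, 0.3162, 0.3553]
ee_rot: [-3.14, -0.003, -3.141]
wrist_force: [-0.1, 0.3, -0.8]
width: 0.0631
finger_force: 30.0
```

```bash
python3 -c "
from h import *
p=wl(['lift_plate'],'c_wrist')
import numpy as np
im=cv2.imread('pics/c_wrist.png').copy()
for c in((.543,.316,.085,.05),):
  for a in np.linspace(0,6.28,60): cv2.circle(im,tuple(int(v) for v in proj(p,[c[0]+c[3]*np.cos(a),c[1]+c[3]*np.sin(a),c[2]])),0,(0,0,255),-1)
cv2.imwrite('pics/c1.png',cv2.convertScaleAbs(im[180:,:],alpha=2.0,beta=10))"
```

```text
10.97 [0.5426 0.3162 0.3553] [-3.140e+00 -3.000e-03 -3.141e+00] 0.0631
```

View pics/c1.png

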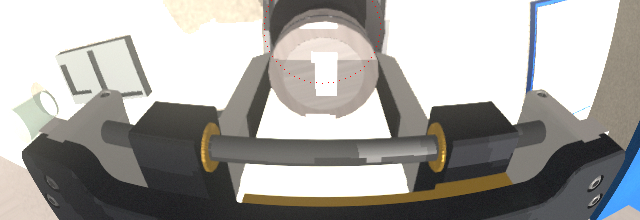

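```bash
python3 -c "
import cv2
im=cv2.imread('pics/c_wrist.png')[160:270,240:410]
cv2.imwrite('pics/c2.png',cv2.convertScaleAbs(cv2.resize(im,None,fx=4.5,fy=4.5,interpolation=cv2.INTER_CUBIC),alpha=3,beta=10))"
```

```text
(no output)
```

View pics/c2.png

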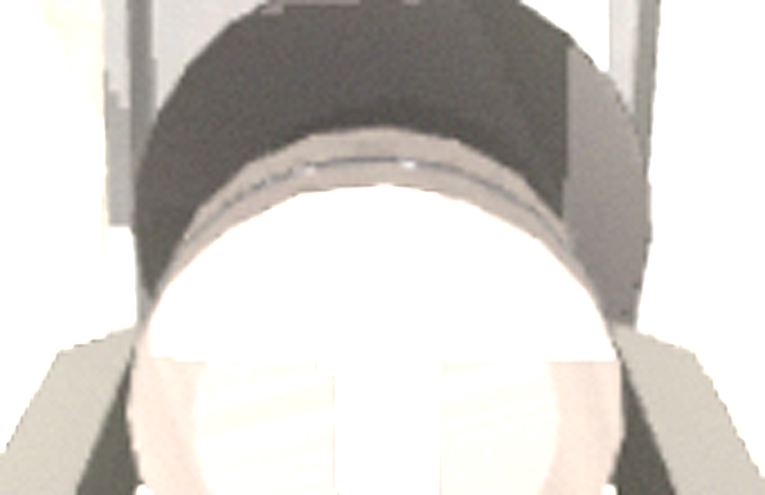

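```bash
python3 - <<'E'
from h import *
p=snap('wrist')
for c in((.543,.316),(.543,.320),(.545,.32),(.54,.32)):
    q=np.array([proj(p,[c[0]+.05*np.cos(a),c[1]+.05*np.sin(a),.085]) for a in np.linspace(0,6.28,300)])
    print(c,q.min(0).round(1),q.max(0).round(1),'row of right',q[q[:,0].argmax(),1].round(1))
E
```

```text
(0.543, 0.316) [265.2 152. ] [381.  262.2] row of right 207.5
(0.543, 0.32) [269.7 152. ] [385.5 262.2] row of right 206.4
(0.545, 0.32) [269.8 154.4] [385.3 264.1] row of right 208.6
(0.54, 0.32) [269.5 148.3] [385.7 259.3] row of right 203.0
```

>>> step_arm --commands '[[[0,3,30,0,0,0,50],[0,0,20,0,0,0,50],[0,0,10,0,0,0,50],[0,0,10,0,0,0,50],[0,0,8,0,0,0,50],[0,0,0,0,0,0,50],[0,0,0,0,0,0,50],[0,0,0,0,0,0,66],[0,0,0,0,0,0,70],[0,0,0,0,0,0,76],[0,0,0,0,0,0,82],[0,0,0,0,0,0,86],[0,0,-15,0,0,0,86],[0,0,-45,0,0,0,86],[0,0,-50,0,0,0,86]]]'

```text
time: 13.0
tool_pos: [0.5426, 0.3192, 0.3902]
ee_rot: [-3.141, -0.001, -3.141]
wrist_force: [0.1, -0.6, 0.1]
width: 0.0861
finger_force: 0.0
```

```bash
python3 - <<'E'
from h import *
p=wl(['tin_large'],'d_wrist')
print(atz(p,models.tip_of(p,'tin_large')[0]['xy'],.065) if models.tip_of(p,'tin_large') else 0)
im=cv2.imread('pics/d_wrist.png')[110:270,210:440]
cv2.imwrite('pics/d1.png',cv2.convertScaleAbs(cv2.resize(im,None,fx=3,fy=3,interpolation=cv2.INTER_CUBIC),alpha=2,beta=10))
for c,r,z in(((.543,.32),.05,.065),((.543,.319),.032,.095)):
    q=np.array([proj(p,[c[0]+r*np.cos(a),c[1]+r*np.sin(a),z]) for a in np.linspace(0,6.28,300)])
    print(c,((q.min(0)-[210,110])*3).round(0),((q.max(0)-[210,110])*3).round(0))
E
```

```text
13.0 [0.5426 0.3192 0.3902] [-3.141e+00 -1.000e-03 -3.141e+00] 0.0861
tin_large 0.57 [321. 191.] [0.557  0.3177 0.    ]
[0.53982605 0.31815678 0.065     ]
(0.543, 0.32) [193. 105.] [485. 386.]
(0.543, 0.319) [233. 175.] [439. 372.]
```

View pics/d1.png

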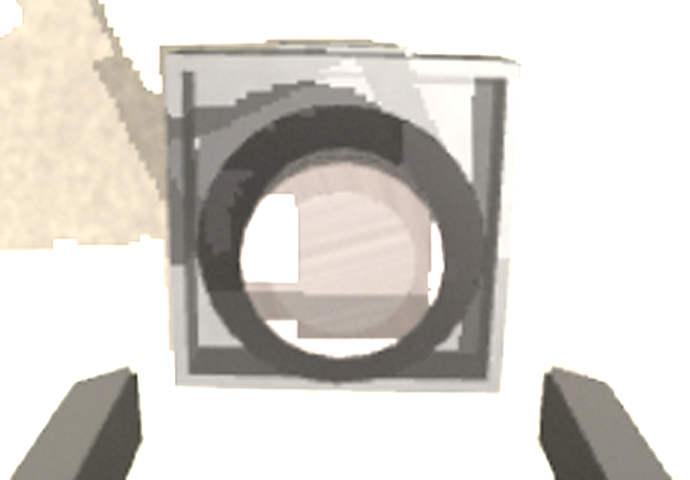

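>>> step_arm --commands '[[[25,-36,0,0,0,0,94],[28,-40,15,0,0,0,94],[28,-40,20,0,0,0,94],[27,-40,20,0,0,0,94],[0,0,0,0,0,0,94],[0,0,0,0,0,0,94]]]'

```text
time: 13.95
tool_pos: [0.435, 0.1634, 0.3334]
ee_rot: [3.141, -0.0, 3.141]
wrist_force: [1.4, -0.6, 1.1]
width: 0.0941
finger_force: 0.0
```

```bash
cat >> h.py <<'E'
def mk(p,n,ztop):
    "centre of mask's extents, taken at given height"
    m=models.masks_of(p,n)
    if m:
        c,_=cv2.minEnclosingCircle(np.argwhere(m[0]['mask'])[:,::-1].astype(np.float32)); print('mask',n,round(m[0]['confidence'],2),np.round(c),atz(p,c,ztop).round(4))
E
python3 - <<'E'
from h import *
p=wl(['tin_small','weight','jar']); mk(p,'tin_small',.015); mk(p,'weight',.024); mk(p,'jar',.035)
E
```

```text
13.95 [0.435  0.1634 0.3334] [ 3.141 -0.     3.141] 0.0941
tin_small 0.91 [323. 190.] [0.4335 0.1645 0.    ]
weight 0.67 [437. 133.] [0.3712 0.2842 0.    ]
jar 0.6 [176. 207.] [ 0.4529 -0.004   0.    ]
mask weight 0.72 [445. 135.] [0.3711 0.2837 0.024 ]
mask jar 0.73 [162. 215.] [ 0.4505 -0.0045  0.035 ]
```

>>> step_arm --commands '[[[2,1,45,0,0,0,94],[0,0,45,0,0,0,94],[0,0,24,0,0,0,94],[0,0,12,0,0,0,80],[0,0,0,0,0,0,60],[0,0,0,0,0,0,35],[0,0,0,0,0,0,35],[0,0,0,0,0,0,35],[0,0,0,0,0,0,35],[0,0,0,0,0,0,35]]]'

```text
time: 15.55
tool_pos: [0.4331, 0.1643, 0.2084]
ee_rot: [3.141, 0.001, -3.141]
wrist_force: [-0.3, -0.5, 3.1]
width: 0.0431
finger_force: 30.0
```

>>> step_arm --commands '[[[0,0,-40,0,0,0,35],[0,0,-60,0,0,0,35],[0,0,-60,0,0,0,35],[-20,30,0,0,0,0,35],[-30,42,0,0,0,0,35],[-30,42,0,0,0,0,35],[-28,41,0,0,0,0,35],[0,0,0,0,0,0,35],[0,0,25,0,0,0,35],[0,0,22,0,0,0,35],[0,0,10,0,0,0,35],[0,0,10,0,0,0,35],[0,0,7,0,0,0,35],[0,0,0,0,0,0,35],[0,0,0,0,0,0,35]]]'

```text
time: 17.42
tool_pos: [0.5409, 0.3194, 0.2945]
ee_rot: [3.141, 0.001, -3.141]
wrist_force: [0.6, 0.6, 0.4]
width: 0.043
finger_force: 30.0
```

>>> step_arm --commands '[[[0,0,0,0,0,0,46],[0,0,0,0,0,0,50],[0,0,0,0,0,0,56],[0,0,0,0,0,0,62],[0,0,0,0,0,0,68],[0,0,-10,0,0,0,68],[0,0,-40,0,0,0,68],[0,0,-50,0,0,0,68]]]'

```text
time: 18.42
tool_pos: [0.5406, 0.3192, 0.394]
ee_rot: [-3.141, -0.002, -3.141]
wrist_force: [0.8, -0.4, 1.2]
width: 0.068
finger_force: 0.0
```

```bash
python3 - <<'E'
from h import *
p=wl([],'e_wrist')
im=cv2.imread('pics/e_wrist.png')[110:270,210:440]
cv2.imwrite('pics/e1.png',cv2.convertScaleAbs(cv2.resize(im,None,fx=3,fy=3,interpolation=cv2.INTER_CUBIC),alpha=2,beta=10))
for c,r,z in(((.543,.32),.05,.052),((.54,.319),.032,.082),((.541,.319),.022,.110)):
    q=np.array([proj(p,[c[0]+r*np.cos(a),c[1]+r*np.sin(a),z]) for a in np.linspace(0,6.28,300)])
    print(c,((q.min(0)-[210,110])*3).round(0),((q.max(0)-[210,110])*3).round(0))
E
```

```text
18.43 [0.5406 0.3192 0.394 ] [-3.141e+00 -2.000e-03 -3.141e+00] 0.068
(0.543, 0.32) [201. 106.] [478. 374.]
(0.54, 0.319) [239. 164.] [434. 352.]
(0.541, 0.319) [263. 217.] [410. 358.]
```

View pics/e1.png

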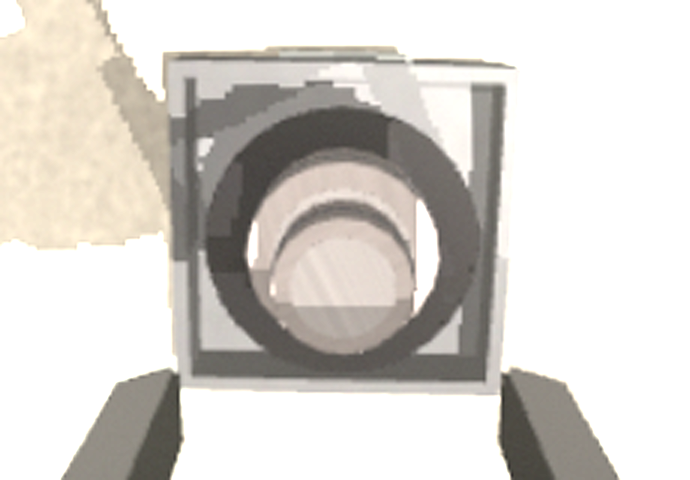

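>>> step_arm --commands '[[[8,-40,0,0,0,0,94],[13,-50,0,0,0,0,94],[13,-50,5,0,0,0,94],[13,-50,10,0,0,0,94],[14,-50,15,0,0,0,94],[14,-50,15,0,0,0,94],[14,-34,15,0,0,0,94],[0,0,0,0,0,0,94],[0,0,0,0,0,0,94]]]'

```text
time: 19.6
tool_pos: [0.4522, -0.0044, 0.3347]
ee_rot: [3.141, 0.002, -3.142]
wrist_force: [0.5, 0.2, 0.4]
width: 0.094
finger_force: 0.0
```

```bash
python3 - <<'E'
from h import *
p=wl(['jar','rack']); mk(p,'jar',.035)
E
```

```text
19.6 [ 0.4522 -0.0044  0.3347] [ 3.141e+00  2.000e-03 -3.142e+00] 0.094
jar 0.65 [323. 187.] [ 0.4493 -0.0036  0.    ]
rack 0.66 [448. 356.] [0.7071 0.1843 0.    ]
mask jar 0.85 [322. 200.] [ 0.4521 -0.0039  0.035 ]
```

>>> step_arm --commands '[[[0,1,45,0,0,0,94],[0,0,45,0,0,0,94],[0,0,18,0,0,0,94],[0,0,9,0,0,0,90],[0,0,0,0,0,0,70],[0,0,0,0,0,0,45],[0,0,0,0,0,0,45],[0,0,0,0,0,0,45],[0,0,0,0,0,0,45],[0,0,-25,0,0,0,45],[0,0,-35,0,0,0,45],[-25,5,0,0,0,0,45],[-44,6,0,0,0,0,45],[-44,6,0,0,0,0,45],[-44,6,0,0,0,0,45],[-21,5,0,0,0,0,45],[0,0,0,0,0,0,45],[0,0,0,0,0,0,45]]]'

```text
time: 22.05
tool_pos: [0.6291, 0.0242, 0.2758]
ee_rot: [3.142, -0.002, -3.141]
wrist_force: [-0.6, -0.3, -1.5]
width: 0.0555
finger_force: 30.0
```

```bash
python3 - <<'E'
from h import *
p=wl([],'f_wrist')
im=p['color'][:,:,::-1].copy()
o=np.array([.638,-.0135]);y=np.array([-np.sin(.196),np.cos(.196)]);x=np.array([y[1],-y[0]])
for cy,h in((.039,.038),(-.051,.026)):
    pts=[proj(p,[*(o+x*a*h+y*(cy+b*h)),.016]) for a,b in((1,1),(1,-1),(-1,-1),(-1,1))]
    cv2.polylines(im,[np.int32(pts)],True,(0,0,255),1)
cv2.imwrite('pics/f1.png',cv2.convertScaleAbs(cv2.resize(im[100:300,180:460],None,fx=2.8,fy=2.8),alpha=2,beta=10))
E
```

```text
22.05 [0.6291 0.0242 0.2758] [ 3.142e+00 -2.000e-03 -3.141e+00] 0.0555
```

View pics/f1.png

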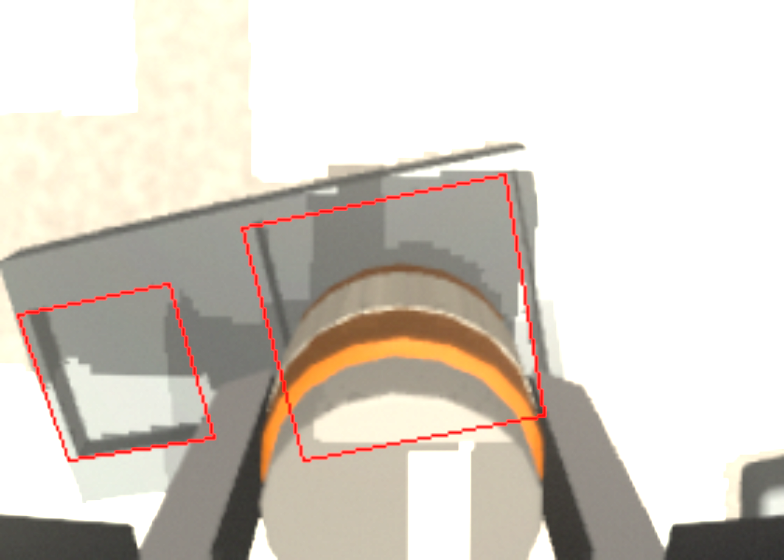

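>>> step_arm --commands '[[[-1,3,20,0,0,0,45],[0,0,18,0,0,0,45],[0,0,10,0,0,0,45],[0,0,6,0,0,0,45],[0,0,1,0,0,0,45],[0,0,0,0,0,0,45],[0,0,0,0,0,0,58],[0,0,0,0,0,0,62],[0,0,0,0,0,0,68],[0,0,0,0,0,0,74],[0,0,0,0,0,0,80],[0,0,0,0,0,0,80],[0,0,-20,0,0,0,80],[0,0,-50,0,0,0,80],[0,0,-50,0,0,0,80]]]'

```text
time: 23.98
tool_pos: [0.6307, 0.0273, 0.3443]
ee_rot: [3.142, 0.001, -3.141]
wrist_force: [0.6, 1.0, 0.2]
width: 0.0798
finger_force: 0.0
```

>>> step_arm --commands '[[[20,-25,0,0,0,0,94],[36,-44,0,0,0,0,94],[36,-44,0,0,0,0,94],[36,-44,0,0,0,0,94],[36,-44,0,0,0,0,94],[36,-44,0,0,0,0,94],[36,-44,0,0,0,0,94],[34,-43,0,0,0,0,94],[0,0,0,0,0,0,94],[0,0,0,0,0,0,94]]]'

```text
time: 25.22
tool_pos: [0.3611, -0.3046, 0.3428]
ee_rot: [-3.141, 0.002, 3.141]
wrist_force: [0.7, 0.0, 0.3]
width: 0.0935
finger_force: 0.0
```

```bash
python3 - <<'E'
from h import *
p=wl(['vial','block'],'g_wrist'); mk(p,'vial',.045)
E
```

```text
25.23 [ 0.3611 -0.3046  0.3428] [-3.141e+00  2.000e-03  3.141e+00] 0.0935
vial 0.75 [320. 188.] [ 0.3604 -0.3071  0.    ]
block 0.92 [279. 330.] [ 0.5557 -0.3633  0.    ]
mask vial 0.94 [323. 201.] [ 0.3616 -0.3039  0.045 ]
```

View pics/g_wrist.png

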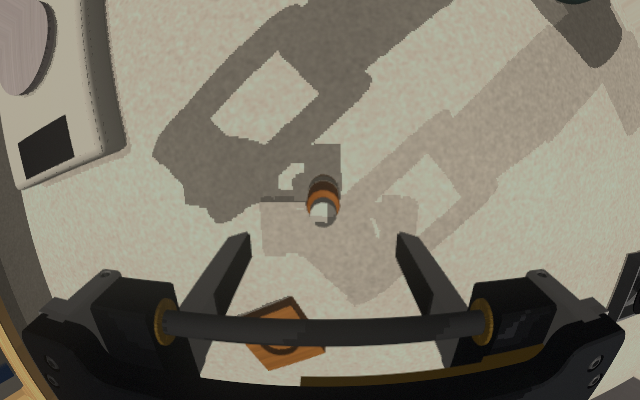

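>>> step_arm --commands '[[[0,-1,45,0,0,0,94],[0,0,45,0,0,0,94],[0,0,20,0,0,0,94],[0,0,11,0,0,0,80],[0,0,0,0,0,0,60],[0,0,0,0,0,0,40],[0,0,0,0,0,0,20],[0,0,0,0,0,0,20],[0,0,0,0,0,0,20],[0,0,0,0,0,0,20],[0,0,0,0,0,0,20],[0,0,-40,0,0,0,20],[0,0,-60,0,0,0,20]]]'

```text
time: 27.05
tool_pos: [0.3604, -0.3052, 0.319]
ee_rot: [3.137, -0.004, -3.141]
wrist_force: [0.5, -1.0, -0.9]
width: 0.0295
finger_force: 30.0
```

>>> step_arm --commands '[[[-20,17,0,0,0,0,20],[-36,31,0,0,0,0,20],[-36,31,0,0,0,0,20],[-36,31,0,0,0,0,20],[-36,31,0,0,0,0,20],[-36,31,0,0,0,0,20],[-36,31,0,0,0,0,20],[-32,28,0,0,0,0,20],[-20,15,0,0,0,0,20],[0,0,0,0,0,0,20],[0,0,0,0,0,0,20]]]'

```text
time: 28.42
tool_pos: [0.6484, -0.0602, 0.3201]
ee_rot: [-3.141, -0.002, 3.141]
wrist_force: [0.2, -1.1, -1.0]
width: 0.0294
finger_force: 30.0
```

```bash
python3 - <<'E'
from h import *
p=wl(['jar'],'h_wrist')
im=p['color'][:,:,::-1].copy()
o=np.array([.638,-.0105]);y=np.array([-np.sin(.196),np.cos(.196)]);x=np.array([y[1],-y[0]])
for cy,h in((.039,.038),(-.051,.026)):
    pts=[proj(p,[*(o+x*a*h+y*(cy+b*h)),.016]) for a,b in((1,1),(1,-1),(-1,-1),(-1,1))]
    cv2.polylines(im,[np.int32(pts)],True,(0,0,255),1)
cv2.imwrite('pics/h1.png',cv2.convertScaleAbs(cv2.resize(im[100:300,180:460],None,fx=2.8,fy=2.8),alpha=2,beta=10))
E
```

```text
28.43 [ 0.6484 -0.0602  0.3201] [-3.141e+00 -2.000e-03  3.141e+00] 0.0294
jar 0.78 [410. 179.] [ 0.6316  0.029  -0.    ]
```

View pics/h1.png

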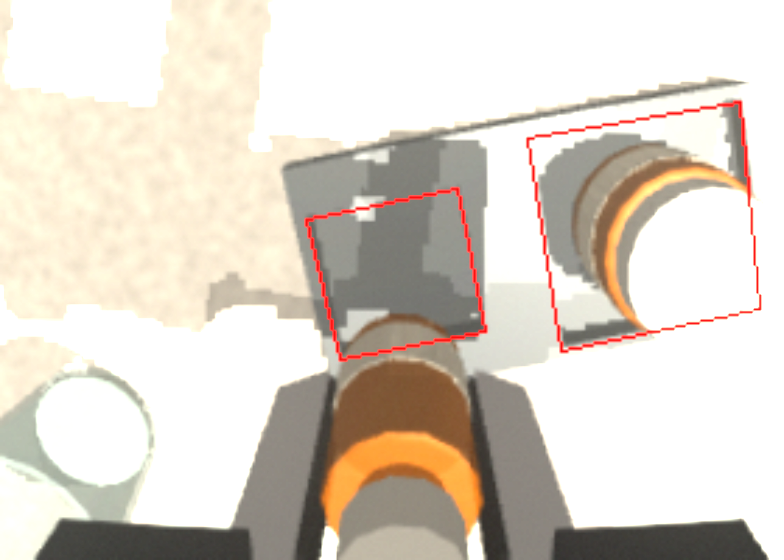

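>>> step_arm --commands '[[[0,0,30,0,0,0,20],[0,0,35,0,0,0,20],[0,0,16,0,0,0,20],[0,0,9,0,0,0,20],[0,0,5,0,0,0,20],[0,0,0,0,0,0,20],[0,0,0,0,0,0,32],[0,0,0,0,0,0,36],[0,0,0,0,0,0,42],[0,0,0,0,0,0,48],[0,0,0,0,0,0,52],[0,0,-10,0,0,0,52],[0,0,-45,0,0,0,52],[0,0,-60,0,0,0,52]]]'

```text
time: 30.28
tool_pos: [0.6485, -0.0596, 0.3403]
ee_rot: [3.141, -0.004, -3.141]
wrist_force: [0.7, 0.6, -0.1]
width: 0.0521
finger_force: 0.0
```

>>> step_arm --commands '[[[20,24,0,0,0,0,60],[34,42,0,0,0,0,60],[34,42,0,0,0,0,60],[34,42,0,0,0,0,60],[34,42,0,0,0,0,60],[34,42,0,0,0,0,60],[34,42,0,0,0,0,60],[30,40,0,0,0,0,60],[23,28,0,0,0,0,60],[0,0,0,0,0,0,60],[0,0,0,0,0,0,60]]]'

```text
time: 31.65
tool_pos: [0.3721, 0.2839, 0.3413]
ee_rot: [-3.142, 0.001, -3.141]
wrist_force: [0.7, 0.5, -0.5]
width: 0.0602
finger_force: 0.0
```

```bash
python3 - <<'E'
from h import *
p=wl(['weight'],'i_wrist'); mk(p,'weight',.024)
for z in(.036,.048):
    q=np.array([proj(p,[.3715+.01*np.cos(a),.284+.01*np.sin(a),z]) for a in np.linspace(0,6.28,300)])
    print(z,((q.min(0)-[260,150])*6).round(0),((q.max(0)-[260,150])*6).round(0))
im=p['color'][150:240,260:380,::-1]
cv2.imwrite('pics/i1.png',cv2.convertScaleAbs(cv2.resize(im,None,fx=6,fy=6),alpha=1.5))
E
```

```text
31.65 [0.3721 0.2839 0.3413] [-3.142e+00  1.000e-03 -3.141e+00] 0.0602
weight 0.72 [324. 189.] [0.3722 0.2864 0.    ]
mask weight 0.86 [324. 193.] [0.3703 0.286  0.024 ]
0.036 [310. 224.] [436. 345.]
0.048 [308. 244.] [438. 368.]
```

View pics/i1.png

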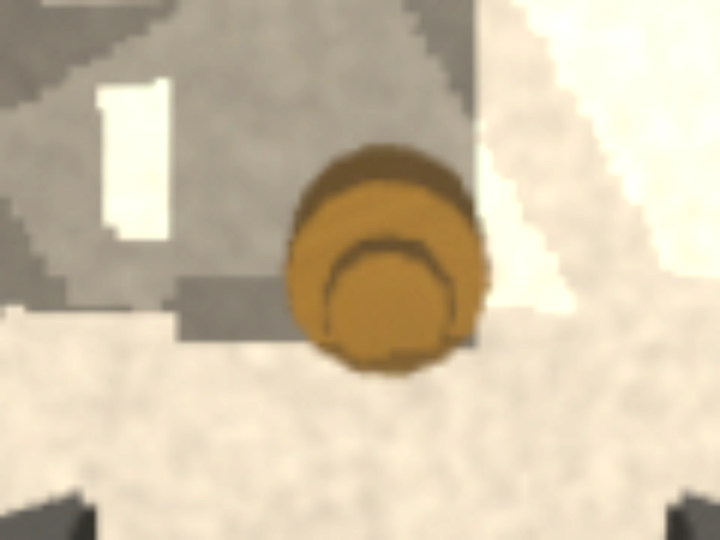

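>>> step_arm --commands '[[[0.5,2.6,40,0,0,0,60],[0,0,40,0,0,0,60],[0,0,20,0,0,0,60],[0,0,9,0,0,0,60],[0,0,0,0,0,0,60],[0,0,0,0,0,0,60]]]'

```text
time: 32.55
tool_pos: [0.372, 0.287, 0.2329]
ee_rot: [3.14, 0.002, 3.141]
wrist_force: [-0.3, -0.4, -0.4]
width: 0.0602
finger_force: 0.0
```

Tips are 34 mm above the bench; the knob spans 36 to 48 mm, so I'll close and lift.

>>> step_arm --commands '[[[0,0,0,0,0,0,40],[0,0,0,0,0,0,25],[0,0,0,0,0,0,10],[0,0,0,0,0,0,10],[0,0,0,0,0,0,10],[0,0,0,0,0,0,10],[0,0,-15,0,0,0,10],[0,0,-35,0,0,0,10],[0,0,-50,0,0,0,10],[0,0,0,0,0,0,10]]]'

```text
time: 33.8
tool_pos: [0.3723, 0.2876, 0.3371]
ee_rot: [3.136, 0.009, -3.141]
wrist_force: [0.1, 0.9, -2.2]
width: 0.019
finger_force: 30.0
```

```bash
python3 - <<'E'
from cam import *
# block from top0 corners
im=cv2.imread('pics/a_top.png')
for q in [(440,185),(474,162),(494,189),(461,213)]: print(atz(p,q,.02).round(4))
print(np.mean([atz(p,q,.02) for q in [(440,185),(474,162),(494,189),(461,213)]],0))
o=robot.get_obs();print(o['width'],o['finger_force'],o['wrist_force'],o['tool_pos'])
E
```

```text
[ 0.565  -0.3022  0.02  ]
[ 0.6176 -0.3859  0.02  ]
[ 0.5518 -0.4268  0.02  ]
[ 0.4979 -0.3457  0.02  ]
[ 0.55806051 -0.36511556  0.02      ]
0.018997622774504733 29.99944567680359 [ 0.06885026  0.90626037 -2.21189232] [0.3722835  0.28756955 0.33709329]
```

>>> step_arm --commands '[[[-7,-25,0,0,0,0,10],[-14,-50,0,0,0,0,10],[-14,-50,0,0,0,0,10],[-14,-50,0,0,0,0,10],[-14,-50,0,0,0,0,10],[-14,-50,0,0,0,0,10],[-14,-50,0,0,0,0,10],[-14,-50,0,0,0,0,10],[-14,-50,0,0,0,0,10],[-14,-50,0,0,0,0,10],[-14,-50,0,0,0,0,10],[-14,-50,0,0,0,0,10],[-14,-50,0,0,0,0,10],[-10,-40,0,0,0,0,10],[-9,-37,0,0,0,0,10],[0,0,0,0,0,0,10],[0,0,0,0,0,0,10],[0,0,0,0,0,0,10]]]'

```text
time: 36.05
tool_pos: [0.5655, -0.4138, 0.3313]
ee_rot: [3.14, -0.001, -3.14]
wrist_force: [-0.6, -1.1, -1.8]
width: 0.019
finger_force: 30.0
```

```bash
python3 - <<'E'
from h import *
p=wl(['block'],'j_wrist')
im=p['color'][:,:,::-1].copy()
for a in np.linspace(0,6.28,120): 
    q=proj(p,[.5565+.026*np.cos(a),-.365+.026*np.sin(a),.02]); cv2.circle(im,tuple(int(round(v)) for v in q),0,(0,0,255),-1)
cv2.imwrite('pics/j1.png',cv2.convertScaleAbs(cv2.resize(im[130:270,240:400],None,fx=4,fy=4,interpolation=cv2.INTER_NEAREST),alpha=1.6))
E
```

```text
36.05 [ 0.5655 -0.4138  0.3313] [ 3.14e+00 -1.00e-03 -3.14e+00] 0.019
block 0.63 [321. 229.] [ 0.6069 -0.4145  0.    ]
```

View pics/j1.png

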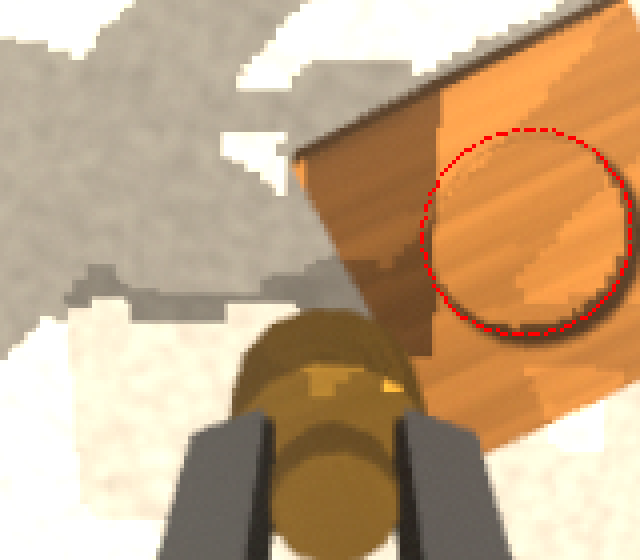

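>>> step_arm --commands '[[[4,25,0,0,0,0,10],[4,25,0,0,0,0,10],[0,0,0,0,0,0,10],[0,0,25,0,0,0,10],[0,0,25,0,0,0,10],[0,0,15,0,0,0,10],[0,0,5,0,0,0,10],[0,0,0,0,0,0,10],[0,0,0,0,0,0,10]]]'

```text
time: 37.28
tool_pos: [0.5578, -0.3654, 0.2631]
ee_rot: [-3.14, 0.002, -3.141]
wrist_force: [0.3, 0.1, -2.0]
width: 0.0196
finger_force: 30.0
```

```bash
python3 - <<'E'
from h import *
p=wl([],'k_wrist')
cv2.imwrite('pics/k1.png',cv2.convertScaleAbs(cv2.resize(p['color'][130:270,240:400,::-1],None,fx=4,fy=4),alpha=1.6))
E
```

```text
37.27 [ 0.5578 -0.3654  0.2631] [-3.140e+00  2.000e-03 -3.141e+00] 0.0196
```

View pics/k1.png

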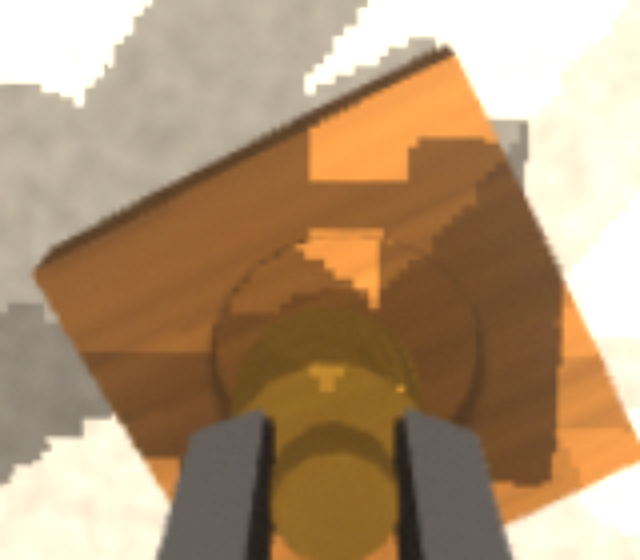

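>>> step_arm --commands '[[[0,3,0,0,0,0,10],[0,0,10,0,0,0,10],[0,0,7,0,0,0,10],[0,0,4,0,0,0,10],[0,0,0,0,0,0,10],[0,0,0,0,0,0,10]]]'

```text
time: 38.08
tool_pos: [0.5575, -0.3621, 0.2406]
ee_rot: [3.142, 0.0, -3.141]
wrist_force: [-0.3, -0.6, -2.4]
width: 0.0188
finger_force: 30.0
```

>>> step_arm --commands '[[[0,0,0.5,0,0,0,10],[0,0,0,0,0,0,10],[0,0,0,0,0,0,22],[0,0,0,0,0,0,25],[0,0,0,0,0,0,30],[0,0,0,0,0,0,40],[0,0,0,0,0,0,45],[0,0,-20,0,0,0,45],[0,0,-40,0,0,0,45],[0,0,-50,0,0,0,45],[50,0,-20,0,0,0,45],[50,0,0,0,0,0,45],[0,0,0,0,0,0,45]]]'

```text
time: 39.7
tool_pos: [0.4549, -0.362, 0.3723]
ee_rot: [-3.14, 0.001, 3.139]
wrist_force: [0.3, -0.2, 0.5]
width: 0.0451
finger_force: 0.0
```

```bash
python3 - <<'E'
from h import *
p=wl(['weight']); mk(p,'weight',.032)
s=snap('scene','l_scene'); t=snap('top')
for n,z in(('jar',.004),('vial',.004),('weight',.008),('tin_large',.052),('tin_small',.082),('lift_plate',.052),('block',0),('rack',0),('beaker',0),('timer',0)):
    print(n,[atz(q,x[0]['xy'],z)[:2].round(3).tolist() for q in(s,t) for x in[models.tip_of(q,n)] if x])
im=s['color'][100:330,140:520,::-1]
cv2.imwrite('pics/l1.png',cv2.convertScaleAbs(cv2.resize(im,None,fx=2.1,fy=2.1,interpolation=cv2.INTER_CUBIC),alpha=1.8))
E
```

```text
39.7 [ 0.4549 -0.362   0.3723] [-3.140e+00  1.000e-03  3.139e+00] 0.0451
weight 0.81 [318. 262.] [ 0.5594 -0.369   0.    ]
mask weight 0.85 [322. 272.] [ 0.5566 -0.3625  0.032 ]
jar [[0.64, 0.021], [0.638, 0.027]]
vial [[0.65, -0.06]]
weight [[0.56, -0.363], [0.567, -0.361]]
tin_large [[0.537, 0.314], [0.539, 0.322]]
tin_small [[0.557, 0.314], [0.537, 0.315]]
lift_plate [[0.541, 0.325], [0.553, 0.318]]
block [[0.559, -0.363], [0.56, -0.367]]
rack [[0.63, -0.013], [0.639, -0.023]]
beaker [[0.714, -0.174], [0.716, -0.184]]
timer [[0.708, 0.185], [0.718, 0.177]]
```

View pics/l1.png

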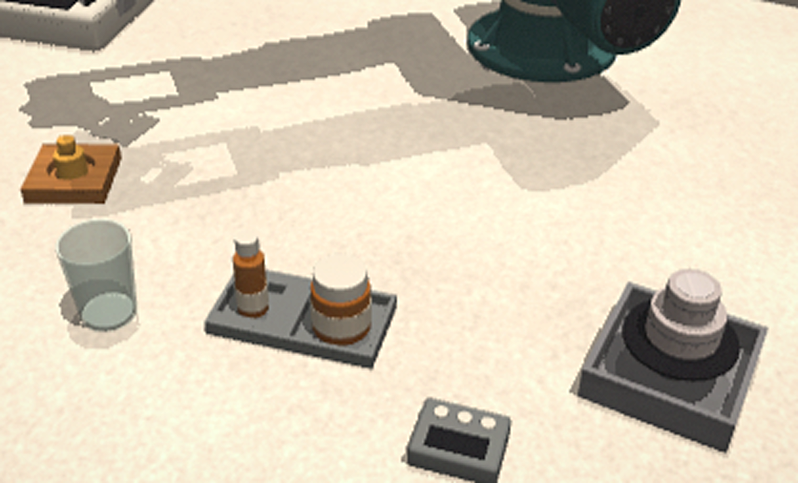

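The scene view shows the weight in the recess at (68,160), the vial at (250,275) and jar at (340,300) in their bays, and the tins stacked at (690,310). All are upright, and the beaker and timer haven't moved.

```bash
python3 -c "
from h import *
print(robot.close_job())"
```

```text
the job is handed in; nothing more can be done
None
```

I handed the job in at about 42 s with all five things in their places, upright and let go, and the beaker and timer undisturbed in the last pictures; the hand-in returned no verdict.

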